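Stand the tall moulding in the microscope's slotted holder

ROBOT

A 6-joint arm with a two-finger parallel gripper is mounted at the origin on the work surface. World frame = base frame: x ahead of the robot, y to its left, z up, the work surface at z = 0. Lengths are in m, angles in degrees, forces in N, time in s.
With the tool pointing down it reaches from about 0.4 to 0.825 m from the base axis. Payload 7 kg.
Tool frame: the origin (TCP) lies midway between the tips of the shut fingers; the grasp point (between the pads) lies 19 mm behind it; z points along the fingers, y is the line along which they close (so a half turn about z gives the same grasp; the last joint's range is limited). The gripper opens to 88 mm and grips with 3 to 60 N. Pads are 19 mm wide; open, the fingers measure 130 mm over their backs; the gripper's body (78 mm by 193 mm) begins 47 mm behind the grasp point.
Start: joints at [87.382, 20.546, 0.682, 0, -70.136, -16.507], TCP at [0.221, 0.638, 0.227] pointing down, gripper open.
Joint ranges: [-176.03, 176.03], [-82.01, 121.73], [-58.28, 71.71], [-173.87, 95.51], [-174.79, -0.11], [-173.66, 173.66]. Speed limits (degrees/s): [136.94, 136.94, 172.46, 180, 180, 180].

INTERFACE

Orientations are given as [roll, pitch, yaw] about the fixed x, y, z axes, in that order (R = Rz(yaw) Ry(pitch) Rx(roll)).
In Python, from plant import telemetry, viewer, workorder gives the robot as it stands. The module is installed in compiled form; this text tells all that it offers.
- The arm moves only by the tool carry_out, never from a script. Its argument "rows" is a list of rows, each a list of 6 numbers: the shift along the tool's x, y, z in m, then the turn, a rotation vector about the tool's x, y, z in rad. In form: [[tx, ty, tz, ax, ay, az], ...]. A call has 1 to 8 rows; each row is the pose to reach, as a shift and turn from the pose commanded when the call began, along the tool's axes at that moment; what a row does not reach only later rows make up. A row lasts 1/8 s, in which the tool goes at most 62.5 mm and 10.7 degrees, less where a joint would pass 70% of its speed; a pose out of reach is approached as far as the arm can. A call with a gripper value outside its range is refused whole. "grip" is the gripper's target within -1 to 1 (fully open at 1, half-way at 0, shut at -1), set as the call begins (left out, the last holds). The fingers move at their own pace and stop on an object; the grip force is fixed at half the most. Time passes only in rows, so rows that repeat a pose let the fingers close. It gives the time, the measured TCP pose, the force, the opening and the grip force at its end, in the units of the state.
- telemetry.get_obs(): the state, without advancing time (a new reading comes with each control period).
- viewer.snapshot(name): name is "side" or "top" or "wrist"; returns the picture (420x560x3 uint8, red, green, blue); there is no depth.
- viewer.camera_info(name): a dict with "intrinsics" (3x3 intrinsics, pixels), "extrinsics" (4x4, takes a point from camera to world coordinates); the wrist camera has in their place "tool_from_camera" (4x4, takes a point from camera to tool coordinates, whose origin is the TCP and whose axes are the flange's). Camera axes: x right, y down, z forward; pixel columns grow to the right and rows downward; lengths in m; the calibration is good to about 2 mm. A picture is of the moment at which its call begins: read the wrist's pose just before it. camera_info takes no time and is no camera call.
- workorder.close_job(): hands the job in; it is judged then, once.
The state is a dict: "clock": time; "joint_pos": joint angles; "qvel": joint speeds; "tau": joint torques, N m; "tool_pos": TCP position; "orientation": TCP orientation; "force": force on the tool from outside, world axes, zero at the start; "moment": the same for the moment, N m; "opening": finger opening in m; "gripper_force": force on a finger pad.
Only numpy, scipy, OpenCV 4.12 (cv2) and the standard library are available. Lean on these libraries where they do the work, as an engineer would, in place of code of your own. Each camera call takes 0.05 s, during which the arm holds its last target. There are 200 camera calls.

TASK

Take the tall cream moulding out of the inclined rack and stand it upright, foot down, in the slot of the metal holder under the microscope head: fully down on the slot's floor and pushed along the slot until its edge meets the upright stop at the far end. Then let go and leave it standing. Do not bump the microscope head, and leave the other mouldings and everything else on the bench where they are.

Things in the scene. Friction and masses are not known exactly. Their poses are not given: they have to be found in the camera images.
- plate: tall cream plastic moulding, about 120 g, the only one with a square top: plate 70 mm wide (x), 10 thick (y), 110 tall (z); origin at its foot's centre. Solid at 0-36 and 66-110 mm above the foot, a window between. In the rack its z leans 35 degrees away from the robot, its x points away and down. In the holder either face may look either way.
- rack: fixed white rack, 150 x 225 mm, origin under it, x away from the robot. Cradles at y = -70, 0, +70 mm lean 35 degrees away: sloping floor, back rest at the far side, cheeks 28 mm tall and 14 mm apart at the sides. A moulding's foot centre is 45 mm up, at x = 0; it lifts straight up and out. Any moulding may be in any cradle.
- fork: another moulding, forked like a U, 70 mm wide, 83 mm tall, 10 mm thick, in the rack; origin at the centre of its foot; leave alone
- dome: another moulding, with a round top, 70 mm wide, 77 mm tall, 10 mm thick, in the rack; origin at the centre of its foot; leave alone
- microscope: fixed digital microscope; origin on the table under the centre of its white stage, x away from the robot, z up. Black base x -120..120, y -205..115 mm; stage top 36 mm up. On the stage a slotted aluminium holder block is clamped (see seat), square with the microscope.
- seat (a point): on the microscope's centre line, at the height of the slot's floor, 42 mm up. Holder block: 90 mm wide (y), top 24 mm above this. Slot: along microscope x, in the block's middle, 12 mm wide, 24 mm deep, open at the near end, 2 mm 45-degree lead-in along its mouth. The block is clamped up to 18 mm either way in y from here, squarely: the shift is not reported, find it by touch or sight.
- stop (a point): nominal top centre (the same unreported y shift applies) of the near face of the upright stop, 35 mm beyond seat in microscope x. The stop is 50 mm wide (y) and ends the slot; it rises 52 mm above the slot's floor. A moulding against it has its foot's centre at the x of seat. The block reaches from 70 mm before this face to 12 mm behind it.
- column (a point): top of the microscope's steel column, 32 mm thick, 430 mm tall. A boom 24 mm thick runs from it to the head 365 mm above the table; a small screen 150 mm wide is fixed above 400 mm beside it.
- scope_head: microscope head: upright barrel up to 72 mm in diameter with a 64 mm ring light below, 150 mm long, over the holder. Origin at the centre of its lower end, 275 mm above the table. A vertical hand over the holder would hit it: come in from the robot's side with the tool leaning 35 to 45 degrees, fingers pointing down and away from the robot.
- spray: bystander: upright white bottle, 54 mm diameter, 120 mm tall, origin under its centre
- tweezers: bystander: steel tweezers lying down, 125 mm long along x, 10 mm high, origin under the middle
- lens_cap: bystander: black lens cap, 40 mm diameter, 14 mm high, on the microscope's stage; origin under its centre
- dish: bystander: shallow glass dish, 84 mm diameter, 22 mm high, origin under its centre
- brush: bystander: brush 160 mm long lying along its x, origin under its middle
- gauge: bystander: steel gauge block 35 x 30 x 20 mm, origin under its centre
Not all that is in view belongs to the job. Leave any blue or green look-alike of the plate alone.

How it is judged:
By the outcome, as a careful person would: the job done as asked, in the order asked, and still so for the second after the job is handed in, with the robot touching nothing.
It also fails if it takes over 61 s, if anything falls off the work surface, if the arm or the gripper's body presses on something with over 40 N, if the wrist force passes 120 N, or if a joint passes its speed limit or range.

## Working session

There is one attempt and no reset: what is moved stays moved. The work goes in short steps, Python scripts to look and compute and a tool call to move; the robot and the scene stay as the last step left them, time stands still between calls to the robot, and variables do not carry over. Pictures are saved under pics/ and viewed, at most 10 in all, crops included, and the job is handed in when it is done.

Besides the shell and the picture viewer there is one more tool, called after "Call:" as a command line: name --pt "numbers of a row" for each row, then --argument value for the rest. carry_out: Moves the arm, as the interface text tells. Its arguments: {"type":"object","properties":{"rows":{"type":"array"},"grip":{"type":"number"}},"required":["rows"]}

```bash
mkdir -p pics
cat > h.py <<'E'
import numpy as np, cv2
from plant import telemetry, viewer, workorder
from scipy.spatial.transform import Rotation as R
def T_tool():
    o=telemetry.get_obs(); T=np.eye(4); T[:3,:3]=R.from_euler('xyz',o['orientation'],degrees=True).as_matrix(); T[:3,3]=o['tool_pos']; return T
def cam(n,T=None):
    c=viewer.camera_info(n); E=c['extrinsics'] if n!='wrist' else (T if T is not None else T_tool())@np.array(c['tool_from_camera'])
    return np.array(c['intrinsics']),np.array(E)
def ray(n,uv,T=None):
    K,E=cam(n,T); d=E[:3,:3]@np.linalg.solve(K,[uv[0],uv[1],1]); return E[:3,3],d
def onz(n,uv,z,T=None):
    o,d=ray(n,uv,T); return o+d*(z-o[2])/d[2]
def proj(n,p,T=None):
    K,E=cam(n,T); q=K@(np.linalg.inv(E)@np.r_[p,1])[:3]; return q[:2]/q[2]
def tri(a,b):
    (o1,d1),(o2,d2)=a,b; A=np.stack([d1,-d2],1); s=np.linalg.lstsq(A,o2-o1,rcond=None)[0]
    p,q=o1+s[0]*d1,o2+s[1]*d2; return (p+q)/2,np.linalg.norm(p-q)
def save(n,f):
    im=viewer.snapshot(n); cv2.imwrite('pics/'+f+'.png',im[:,:,::-1]); return im
def rel(pos,Rm,T=None):
    T=T_tool() if T is None else T; return np.r_[T[:3,:3].T@(np.array(pos)-T[:3,3]), R.from_matrix(T[:3,:3].T@Rm).as_rotvec()]
E
python3 - <<'E'
from h import *
np.set_printoptions(precision=3,suppress=True)
for n in ['side','top','wrist']:
    save(n,n+'0'); c=viewer.camera_info(n); print(n,c)
print(telemetry.get_obs())
a=[cv2.imread(f'pics/{n}0.png') for n in ['side','top']]
E
```

```text
side {'intrinsics': array([[504.978,   0.   , 285.221],
       [  0.   , 504.978, 213.149],
       [  0.   ,   0.   ,   1.   ]]), 'extrinsics': array([[-0.996, -0.074,  0.057,  0.446],
       [-0.092,  0.698, -0.71 ,  1.013],
       [ 0.013, -0.712, -0.702,  1.238],
       [ 0.   ,  0.   ,  0.   ,  1.   ]])}
top {'intrinsics': array([[407.465,   0.   , 277.332],
       [  0.   , 407.465, 206.364],
       [  0.   ,   0.   ,   1.   ]]), 'extrinsics': array([[-0.018, -0.994,  0.104,  0.448],
       [-1.   ,  0.019,  0.014, -0.017],
       [-0.016, -0.104, -0.994,  1.249],
       [ 0.   ,  0.   ,  0.   ,  1.   ]])}
wrist {'intrinsics': array([[290.547,   0.   , 277.944],
       [  0.   , 290.547, 209.89 ],
       [  0.   ,   0.   ,   1.   ]]), 'tool_from_camera': array([[ 0.   , -0.961, -0.278,  0.075],
       [ 1.   ,  0.   , -0.   , -0.001],
       [ 0.   , -0.278,  0.961, -0.158],
       [ 0.   ,  0.   ,  0.   ,  1.   ]])}
{'clock': 0.15, 'joint_pos': array([ 87.381,  20.583,   0.645,  -0.015, -70.136, -16.51 ]), 'qvel': array([-0.02 , -0.16 ,  0.229,  0.124, -0.065, -0.003]), 'tau': array([ -0.001, -58.328,  29.329,   7.001,   0.009,  -0.   ]), 'tool_pos': array([0.221, 0.637, 0.226]), 'orientation': array([179.925,  -0.008, -19.134]), 'force': array([ 0.83 , -0.13 , -0.115]), 'moment': array([ 0.013, -0.015, -0.013]), 'gripper_force': 0.0, 'opening': 0.08797651226162316}
```

View pics/side0.png

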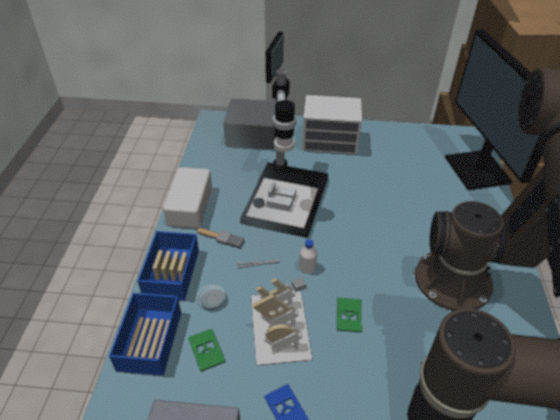

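View pics/top0.png

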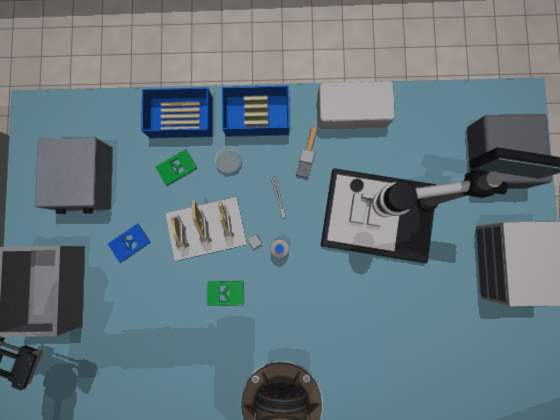

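The side picture shows the rack at about (280,325), with a tall moulding in it, and the microscope base at (286,198). In the top picture the rack is at about (205,229) and the base at (380,215). Next I'll enlarge both areas.

Run:
```python
from h import *
s=cv2.imread('pics/side0.png');t=cv2.imread('pics/top0.png')
c=lambda im,x,y,w,h:cv2.resize(im[y:y+h,x:x+w],(400,300),interpolation=cv2.INTER_CUBIC)
cv2.imwrite('pics/c1.png',np.vstack([np.hstack([c(s,230,270,100,75+25*0),c(t,155,192,100,75)]),np.hstack([c(s,232,160,108,81),c(t,315,165,128,96)])]))
np.set_printoptions(precision=4,suppress=True)
# rough masks: rack (white) and base (black) in top
def rect(m,n):
    k,l,st,ce=cv2.connectedComponentsWithStats(m.astype(np.uint8)); i=1+np.argmax(st[1:,4]); r=cv2.minAreaRect(np.argwhere(l==i)[:,::-1].astype(np.float32)); print(n,st[i],r,cv2.boxPoints(r).tolist())
h=cv2.cvtColor(t,cv2.COLOR_BGR2HSV)
roi=np.zeros(t.shape[:2],bool);roi[185:270,155:255]=1
rect(roi&((h[...,1]<70)&(h[...,2]>110)|(h[...,0]<30)&(h[...,2]>60)),'rack')
roi[:]=0;roi[160:270,310:440]=1
rect(roi&(h[...,2]<60),'base')
```

```text
rack [ 165  196   82   65 3752] ((204.46298217773438, 225.52978515625), (56.71871566772461, 75.28506469726562), 77.73522186279297) [[161.6552276611328, 205.8140869140625], [235.2220001220703, 189.8212890625], [247.27073669433594, 245.2454833984375], [173.70396423339844, 261.23828125]]
base [ 321  169  119   94 3935] ((380.6692810058594, 215.56710815429688), (110.90933990478516, 79.27173614501953), 9.090276718139648) [[319.64898681640625, 245.94386291503906], [332.17315673828125, 167.66773986816406], [441.6895751953125, 185.1903533935547], [429.1654052734375, 263.46649169921875]]
```

View pics/c1.png

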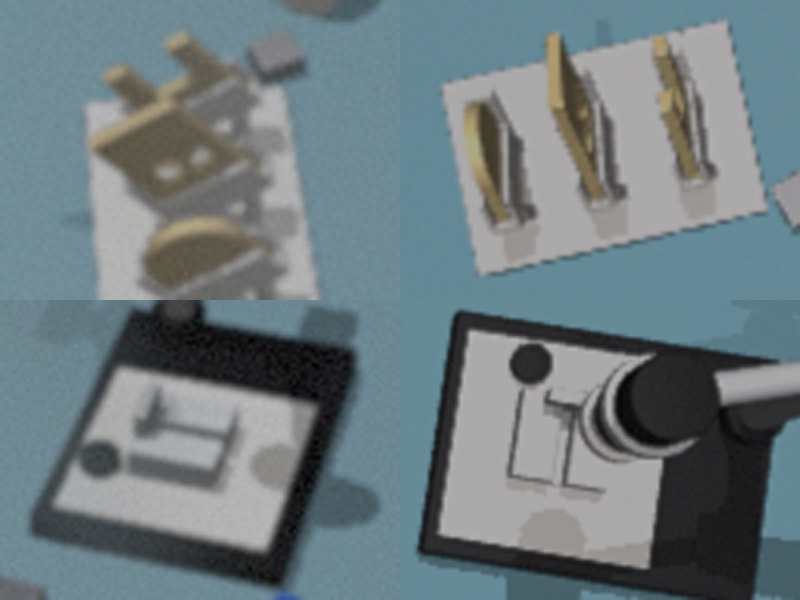

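View pics/wrist0.png

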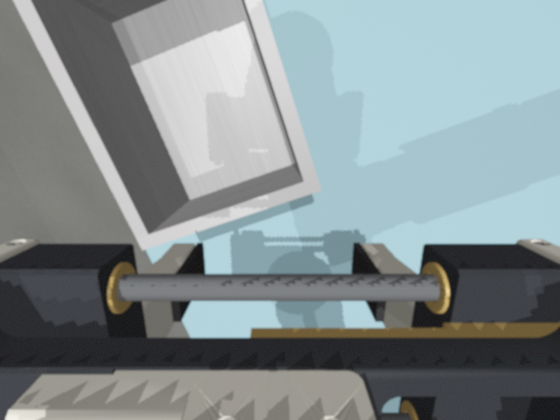

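The plate stands in the middle cradle, at crop (570,110) in the top view. The fork and dome sit to either side of it. The holder's slot is partly visible at crop (565,450). Now I'll compute the frames.

Run:
```python
from h import *
np.set_printoptions(precision=4,suppress=True)
def quad(n,px,z):
    P=np.array([onz(n,p,z) for p in px])[:,:2]; e=np.diff(np.vstack([P,P[:1]]),axis=0)
    print(n,z,P.mean(0),'len',np.linalg.norm(e,axis=1),'ang',np.degrees(np.arctan2(e[:,1],e[:,0])))
rk=[(165.75,213.25),(237,197.5),(246.75,244.5),(175.25,260.75)]
bs=[(334.2,168.8),(436,184.2),(428.6,261.6),(321.4,245.6)]
for z in (0,.01): quad('top',rk,z)
for z in (.0,.02,.03): quad('top',bs,z)
# side view base corners crop(232,160) scale 400/108: far-left,near-left..., 
k=108/400
sd=[(232+x*k,160+(y-300)*k) for x,y in [(130,312),(357,350),(283,585),(32,530)]]
for z in (0.02,.03): quad('side',sd,z)
# plate top edge: square top ends, top & side
t=lambda x,y:(155+(x-400)/4,192+y/4); s=lambda x,y:(230+x/4,270+y/4)
print('far top corner',tri(ray('top',t(553,36)),ray('side',s(96,145))))
for zz in (.155,): print(onz('top',t(580,200),zz))
```

```text
top 0 [0.5131 0.2201] len [0.2254 0.1482 0.2237 0.1493] ang [ -78.5719 -168.8171  101.7202   11.8491]
top 0.01 [0.5125 0.2182] len [0.2236 0.147  0.2219 0.1481] ang [ -78.5719 -168.8171  101.7202   11.8491]
top 0.0 [ 0.5466 -0.3137] len [0.3162 0.2386 0.3265 0.2412] ang [-99.9715 171.3338  80.488  -11.1401]
top 0.02 [ 0.545  -0.3089] len [0.3111 0.2348 0.3213 0.2373] ang [-99.9715 171.3338  80.488  -11.1401]
top 0.03 [ 0.5442 -0.3066] len [0.3086 0.2329 0.3187 0.2354] ang [-99.9715 171.3338  80.488  -11.1401]
side 0.02 [ 0.5469 -0.3006] len [0.2375 0.3345 0.2355 0.3254] ang [171.3763  80.5009 -10.8247 -99.1476]
side 0.03 [ 0.5461 -0.2898] len [0.2355 0.3318 0.2336 0.3228] ang [171.3763  80.5009 -10.8247 -99.1476]
far top corner (array([0.5868, 0.2356, 0.111 ]), np.float64(0.00044389508769973043))
[0.47   0.2072 0.155 ]
```

```bash
cat >> h.py <<'E'
def Rt(yaw,lean):  # tool: x toward robot along -axis(yaw), lean fingers away by 'lean' deg
    return R.from_euler('z',yaw,degrees=True).as_matrix()@R.from_euler('y',-lean,degrees=True).as_matrix()@np.diag([-1,1,-1.])
def show(pos,Rm,T=None):
    r=rel(pos,Rm,T); print(np.round(r,4),'mm',round(1e3*np.linalg.norm(r[:3])),'deg',round(np.degrees(np.linalg.norm(r[3:])),1))
    Tn=np.eye(4);Tn[:3,:3]=Rm;Tn[:3,3]=pos; return Tn
E
python3 - <<'E'
from h import *
print(Rt(0,40)[:,2])
T=T_tool()
T=show([.42,.46,.33],Rt(11.5+75,0),T)
T=show([.59,.24,.30],Rt(11.5,0),T)
E
```

```text
[ 0.64278761  0.         -0.76604444]
[ 2.4610e-01  1.0250e-01 -1.0400e-01  1.0000e-03 -1.0000e-03  1.2979e+00] mm 286 deg 74.4
[ 0.2092 -0.1831  0.03    0.      0.      1.309 ] mm 280 deg 75.0
```

Call:
carry_out --pt "0.03 0.01 -0.06 0 0 0.18" --pt "0.07 0.03 -0.104 0 0 0.36" --pt "0.11 0.045 -0.104 0 0 0.54" --pt "0.15 0.06 -0.104 0 0 0.72" --pt "0.19 0.08 -0.104 0 0 0.9" --pt "0.22 0.09 -0.104 0 0 1.08" --pt "0.246 0.1025 -0.104 0 0 1.25" --pt "0.246 0.1025 -0.104 0 0 1.3" --grip -0.3

```text
clock: 1.15
tool_pos: [0.4212, 0.4587, 0.3304]
orientation: [180.0, -0.0, -93.9]
force: [0.4, 0.1, 0.3]
opening: 0.0305
gripper_force: 0.0
```

Call:
carry_out --pt "0.03 -0.03 0.005 0 0 0.18" --pt "0.07 -0.06 0.01 0 0 0.36" --pt "0.11 -0.09 0.015 0 0 0.54" --pt "0.15 -0.12 0.02 0 0 0.72" --pt "0.18 -0.15 0.025 0 0 0.9" --pt "0.2 -0.17 0.03 0 0 1.08" --pt "0.209 -0.183 0.03 0 0 1.25" --pt "0.209 -0.183 0.03 0 0 1.309"

```text
clock: 2.15
tool_pos: [0.5901, 0.239, 0.2998]
orientation: [-180.0, -0.1, -168.9]
force: [-0.5, 0.5, -0.3]
opening: 0.0307
gripper_force: 0.0
```

Run:
```python
from h import *
o=telemetry.get_obs(); print(o['clock'],o['tool_pos'],o['orientation'],o['joint_pos'],o['opening'])
T=T_tool(); np.save('Tw1.npy',T); save('wrist','w1')
print(proj('wrist',[.513,.22,.045],T))
```

```text
2.15 [0.59008426 0.23901936 0.2997922 ] [-1.79970227e+02 -6.44202160e-02 -1.68915125e+02] [ 3.95814606e+01  1.49650103e+01  2.23624413e+00 -4.68302718e-03
 -7.73420543e+01 -1.18495540e+02] 0.03074007766824567
[274.78361471 122.61050044]
```

View pics/w1.png

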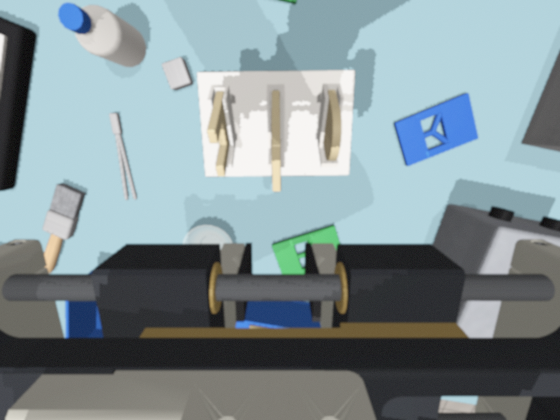

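The wrist view shows the rack with corners at (197,72), (354,70), (352,174) and (205,177). The plate's top edge runs from about (276,91) to (277,191).

Run:
```python
from h import *
np.set_printoptions(precision=4,suppress=True)
T=np.load('Tw1.npy')
P=np.array([onz('wrist',p,0.004,T) for p in [(197,72),(354,70),(352,174.5),(205,177)]])[:,:2]
e=np.diff(np.vstack([P,P[:1]]),axis=0);print(P.mean(0),np.linalg.norm(e,axis=1),np.degrees(np.arctan2(e[:,1],e[:,0])))
im=cv2.imread('pics/w1.png');h=cv2.cvtColor(im,cv2.COLOR_BGR2HSV)
m=(h[...,0]>10)&(h[...,0]<32)&(h[...,1]>60);m[:,:262]=0;m[:,292:]=0;m[:80]=0;m[205:]=0
for r in range(84,200,8):
    c=np.flatnonzero(m[r]); print(r,(c.min(),c.max()) if len(c) else None,end=' ')
ys=np.flatnonzero(m.any(1));print(ys.min(),ys.max())
r=np.deg2rad(11.3);ax=np.array([np.cos(r),np.sin(r)])
near=onz('wrist',(276,ys.min()),.155,T);far=onz('wrist',(277,ys.max()+.5),.115,T)
print('near,far',near,far,'foot est',near[:2]-.0344*ax,far[:2]-.0918*ax)
d=far-near;print(np.degrees(np.arctan2(d[1],d[0])))
t=lambda x,y:(155+(x-400)/4,192+y/4)
print('far via tri with top',tri(ray('top',t(553,36)),ray('wrist',(277,ys.max()),T)))
```

```text
[0.5167 0.2236] [0.2242 0.1501 0.2311 0.1513] [ 101.7504   14.055   -77.9226 -168.5774]
84 None 92 (np.int64(274), np.int64(277)) 100 (np.int64(273), np.int64(277)) 108 (np.int64(273), np.int64(277)) 116 (np.int64(273), np.int64(278)) 124 (np.int64(273), np.int64(278)) 132 (np.int64(273), np.int64(278)) 140 (np.int64(274), np.int64(278)) 148 (np.int64(273), np.int64(275)) 156 (np.int64(274), np.int64(278)) 164 None 172 None 180 None 188 None 196 None 92 158
near,far [0.4857 0.2172 0.155 ] [0.5525 0.231  0.115 ] foot est [0.452  0.2104] [0.4624 0.2131]
11.724704335057174
far via tri with top (array([0.5655, 0.229 , 0.1453]), np.float64(0.033524563521176415))
```

Run:
```python
from h import *
np.set_printoptions(precision=4,suppress=True)
T=np.load('Tw1.npy')
im=cv2.imread('pics/w1.png')
print([ (r,im[r,272:281].tolist()[4]) for r in range(140,196,3)])
for r in (160,170,180,186): 
    g=im[r,262:292].astype(int); print(r,262+np.flatnonzero(g[:,2]-g[:,0]>10))
ax=np.array([np.cos(np.deg2rad(11.5)),np.sin(np.deg2rad(11.5))])
for px,z,a in [((276,150),.155,.0344),((277,191),.115,.0918),((276,92),.045-.0+.020,-.0287)]:
    p=onz('wrist',px,z,T); print(p,'foot',p[:2]-a*ax)
```

```text
[(140, [132, 162, 175]), (143, [145, 175, 187]), (146, [156, 186, 198]), (149, [139, 169, 182]), (152, [139, 169, 183]), (155, [139, 169, 183]), (158, [140, 171, 184]), (161, [189, 222, 236]), (164, [193, 227, 240]), (167, [193, 226, 240]), (170, [193, 226, 240]), (173, [193, 226, 239]), (176, [192, 226, 239]), (179, [193, 226, 240]), (182, [193, 227, 240]), (185, [194, 226, 240]), (188, [193, 227, 240]), (191, [194, 208, 210]), (194, [207, 198, 168])]
160 [270 271 272 273 274 275 276 277 278 279 280 281]
170 [271 272 273 274 275 276 277 278 279 280]
180 [272 273 274 275 276 277 278 279 280]
186 [273 274 275 276 277 278 279 280]
[0.54   0.2277 0.155 ] foot [0.5063 0.2209]
[0.5905 0.2385 0.115 ] foot [0.5006 0.2202]
[0.4766 0.2148 0.065 ] foot [0.5047 0.2205]
```

Run:
```python
from h import *
np.set_printoptions(precision=4,suppress=True)
T=T_tool()
T=show([.549,.229,.20],Rt(11.6,5),T)
T=show([.549,.2292,.104],Rt(11.6,5),T)
```

```text
[ 0.0419 -0.0024  0.1    -0.0008 -0.0883 -0.01  ] mm 108 deg 5.1
[0.0083 0.0002 0.0956 0.     0.     0.    ] mm 96 deg 0.0
```

Call:
carry_out --pt "0.015 -0.001 0.035 0 -0.03 -0.004" --pt "0.03 -0.002 0.07 0 -0.06 -0.008" --pt "0.042 -0.0024 0.1 0 -0.088 -0.01" --pt "0.042 -0.0024 0.1 0 -0.088 -0.01" --pt "0.042 -0.0024 0.1 0 -0.088 -0.01"

```text
clock: 2.82
tool_pos: [0.5498, 0.2303, 0.202]
orientation: [-180.0, 5.1, -168.0]
force: [-0.5, 0.1, 1.2]
opening: 0.0308
gripper_force: 0.0
```

Run:
```python
from h import *
o=telemetry.get_obs(); print(o['clock'],o['tool_pos'],o['orientation'],o['joint_pos'])
T=T_tool(); np.save('Tw2.npy',T); save('wrist','w2')
ax=np.array([np.cos(np.deg2rad(11.6)),np.sin(np.deg2rad(11.6))])
for a,z in((.0344,.155),(.0918,.115)): print(proj('wrist',np.r_[np.array([.505,.2205])+a*ax,z],T))
```

```text
2.825 [0.54978244 0.23025583 0.20196137] [-179.98884515    5.12595255 -167.96723048] [  43.25932403   11.13537984  -17.18134218    3.16514223  -57.34233341
 -122.83433164]
[276.45052422 210.68490851]
[276.31841503 252.36481695]
```

View pics/w2.png

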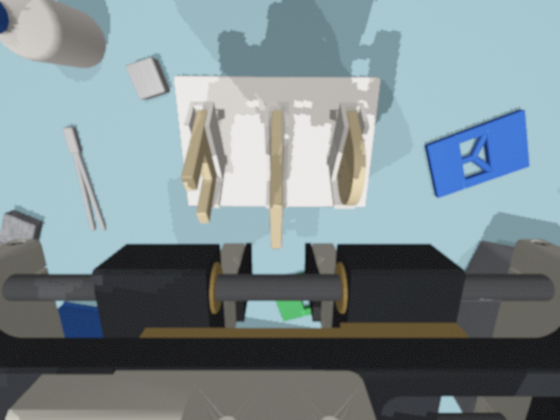

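The plate's top edge lies at column 277, midway between the fingers. Its far corner is at row 247, about 4 mm nearer the robot than predicted, so I'll correct for that and descend.

Run:
```python
from h import *
np.set_printoptions(precision=4,suppress=True)
show([.5455,.2285,.104],Rt(11.6,5),T_tool())
```

```text
[ 0.0137 -0.0009  0.0973  0.0009  0.0028  0.007 ] mm 98 deg 0.4
```

Call:
carry_out --pt "0.006 -0.001 0.03 0 0 0" --pt "0.01 -0.001 0.06 0 0 0.004" --pt "0.0125 -0.001 0.085 0 0 0.007" --pt "0.0137 -0.001 0.0973 0 0 0.007" --pt "0.0137 -0.001 0.0973 0 0 0.007" --pt "0.0137 -0.001 0.0973 0 0 0.007"

```text
clock: 3.62
tool_pos: [0.5449, 0.2281, 0.1037]
orientation: [180.0, 5.1, -168.4]
force: [-0.5, -0.8, 0.6]
opening: 0.0309
gripper_force: 0.0
```

Call:
carry_out --pt "0 0 0 0 0 0" --pt "0 0 0 0 0 0" --pt "0 0 0 0 0 0" --pt "0 0 0 0 0 0" --pt "0 0 0 0 0 0" --pt "0 0 0 0 0 0" --grip -1

```text
clock: 4.38
tool_pos: [0.5442, 0.2275, 0.1029]
orientation: [180.0, 5.1, -168.4]
force: [-1.4, 0.2, 5.1]
opening: 0.0098
gripper_force: 30.0
```

Run:
```python
from h import *
np.set_printoptions(precision=4,suppress=True)
o=telemetry.get_obs(); print(o['clock'],o['tool_pos'],o['orientation'],o['opening'],o['gripper_force'],o['force'])
p=o['tool_pos']
show([p[0],p[1],.28],Rt(11.6,5),T_tool())
```

```text
4.375 [0.5442 0.2275 0.1029] [ 179.983     5.0732 -168.4298] 0.009815571704517068 29.99933123588562 [-1.3964  0.2134  5.105 ]
[-0.0157  0.0001 -0.1764  0.0003  0.0013 -0.0005] mm 177 deg 0.1
```

Call:
carry_out --pt "-0.002 0 -0.02 0 0 0" --pt "-0.0045 0 -0.05 0 0 0" --pt "-0.0075 0 -0.085 0 0 0" --pt "-0.011 0 -0.125 0 0 0" --pt "-0.0143 0 -0.16 0 0 0" --pt "-0.0157 0 -0.1764 0 0 0" --pt "-0.0157 0 -0.1764 0 0 0"

```text
clock: 5.25
tool_pos: [0.5442, 0.2277, 0.2796]
orientation: [179.9, 5.1, -168.4]
force: [-0.1, -1.3, -2.4]
opening: 0.01
gripper_force: 30.0
```

Run:
```python
from h import *
np.set_printoptions(precision=4,suppress=True)
o=telemetry.get_obs(); print(o['clock'],o['tool_pos'],o['orientation'],o['opening'],o['gripper_force'],o['force'],o['joint_pos'])
T=T_tool(); save('side','s3');np.save('T3.npy',T)
# holder close look from the robot side
for tgt in ([.50,.0,.30],[.42,-.20,.30]):
  T=show(tgt,Rt(0 if tgt[1]==0 else -9.8,5 if tgt[1]==0 else 40),T)
```

```text
5.25 [0.5442 0.2277 0.2796] [ 179.9446    5.0788 -168.4487] 0.010028046954764194 29.998999536037445 [-0.08   -1.2822 -2.4388] [  43.4452    7.6995  -10.9011    2.8597  -67.0806 -122.9059]
[ 0.0867 -0.2142 -0.0284  0.0187  0.0013  0.2008] mm 233 deg 11.6
[ 0.0797 -0.2    -0.007   0.0665 -0.6094  0.1605] mm 215 deg 36.3
```

Call:
carry_out --pt "0.01 -0.02 -0.005 0.002 0 0.025" --pt "0.024 -0.055 -0.01 0.005 0 0.05" --pt "0.037 -0.09 -0.014 0.008 0 0.085" --pt "0.052 -0.13 -0.018 0.011 0 0.12" --pt "0.067 -0.17 -0.023 0.014 0 0.155" --pt "0.08 -0.2 -0.026 0.017 0 0.185" --pt "0.0867 -0.2142 -0.0284 0.0187 0 0.2"

```text
clock: 6.18
tool_pos: [0.4987, -0.0022, 0.2993]
orientation: [-179.9, 5.0, 179.9]
force: [-0.5, -0.8, -0.9]
opening: 0.0098
gripper_force: 30.0
```

Run:
```python
from h import *
np.set_printoptions(precision=4,suppress=True)
o=telemetry.get_obs(); print(o['clock'],o['tool_pos'],o['orientation'],o['joint_pos'])
T=show([.422,-.2,.30],Rt(-9.8,15),T_tool())
```

```text
6.175 [ 0.4987 -0.0022  0.2993] [-179.9297    4.9579  179.8992] [  24.0743   -2.0941  -18.5469    2.2404  -69.0656 -114.8968]
[ 0.076  -0.1979 -0.0071  0.0282 -0.1747  0.167 ] mm 212 deg 13.9
```

Call:
carry_out --pt "0.008 -0.02 -0.001 0.003 -0.02 0.02" --pt "0.02 -0.055 -0.002 0.007 -0.045 0.045" --pt "0.035 -0.09 -0.003 0.012 -0.08 0.075" --pt "0.05 -0.13 -0.004 0.018 -0.115 0.11" --pt "0.065 -0.17 -0.006 0.024 -0.15 0.145" --pt "0.076 -0.198 -0.007 0.028 -0.175 0.167" --pt "0.076 -0.198 -0.007 0.028 -0.175 0.167" --pt "0.076 -0.198 -0.007 0.028 -0.175 0.167"

```text
clock: 7.18
tool_pos: [0.4236, -0.1982, 0.3005]
orientation: [180.0, 15.1, 170.3]
force: [1.0, -0.0, -1.6]
opening: 0.0096
gripper_force: 30.0
```

Run:
```python
from h import *
o=telemetry.get_obs(); print(o['clock'],o['tool_pos'],o['orientation'],o['joint_pos'])
T=T_tool(); np.save('Tw4.npy',T); im=save('wrist','w4')
cv2.imwrite('pics/w4.png',im[:,:,::-1])
```

```text
7.175 [ 0.42362308 -0.19822405  0.300459  ] [179.95168881  15.10230717 170.33342078] [   1.67516972  -12.14090111  -28.72921777    3.38498183  -58.62649205
 -102.72297795]
```

View pics/w4.png

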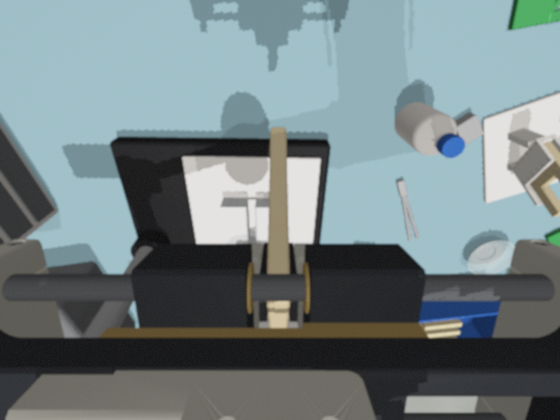

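The base's near edge runs from (115,142) to (327,142), and the stage starts at about row 157. The slot shows at about (250,210), left of the held plate. I'll enlarge that part.

Run:
```python
from h import *
im=cv2.imread('pics/w4.png')
cv2.imwrite('pics/w4c.png',cv2.resize(im[145:249,110:335],(800,370),interpolation=cv2.INTER_CUBIC))
```

```text
(no output)
```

View pics/w4c.png

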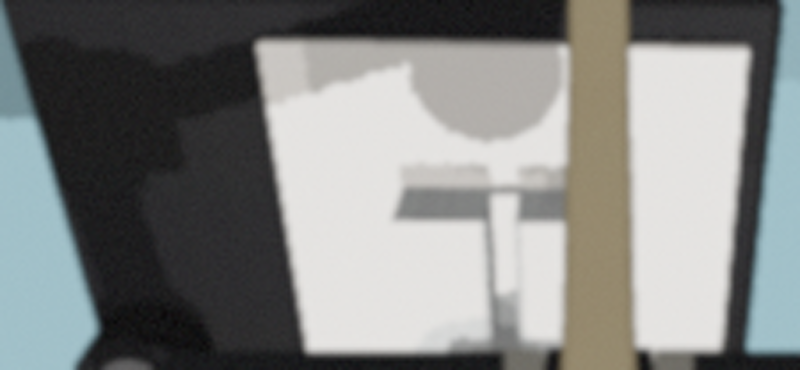

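In the crop, the top of the block's near face is at row 220, with its left end at column 396. The slot mouth spans columns 488 to 520.

Run:
```python
from h import *
np.set_printoptions(precision=4,suppress=True)
T=np.load('Tw4.npy'); k=225/800
f=lambda x,y:(110+(x+.5)*k-.5,145+(y+.5)*k-.5)
q=lambda x,y,z:onz('wrist',f(x,y),z,T)
th=np.deg2rad(-9.8);ax=np.array([np.cos(th),np.sin(th)]);ay=np.array([-ax[1],ax[0]])
L,a,b=[q(x,219,.066) for x in(396,488,520)]
R_=q(562,219,.066)
print('block left',L,'slot',a,b,'w',np.linalg.norm(b-a)*1e3)
d=R_-L;print('yaw from face',np.degrees(np.arctan2(d[1],d[0]))-90)
mid=(a+b)[:2]/2; print('mid slot',mid,'via left',L[:2]+.045*ay, 'dist left->slotmid',(mid-L[:2])@ay)
print('seat est',mid+.035*ax)
s1,s2,s3,s4=q(255,40,.036),q(750,46,.036),q(303,352,.036),q(724,352,.036)
print('stage',s1,s2,s3,s4); d=s2-s1;print(np.degrees(np.arctan2(d[1],d[0]))-90,np.linalg.norm(d))
for d in (s3-s1,s4-s2):print(np.degrees(np.arctan2(d[1],d[0])))
f1,f2=q(404,188,.036),q(562,188,.036);d=f2-f1;print('face bottom',f1,np.degrees(np.arctan2(d[1],d[0]))-90)
# slot line points along left edge
a2=q(496,352,.066);d=a2-a;print('slot wall dir',np.degrees(np.arctan2(d[1],d[0])))
b2=q(519.5,300,.066);d=b2-b;print('right wall dir',np.degrees(np.arctan2(d[1],d[0])))
# top cam block edges
t=lambda x,y:(315+(x-400)*.32,165+(y-300)*.32)
for p in ((510,476),(605,492),(560,485)): print('top',onz('top',t(*p),.066))
```

```text
block left [ 0.5111 -0.297   0.066 ] slot [ 0.5175 -0.2596  0.066 ] [ 0.5197 -0.2466  0.066 ] w 13.206472588915808
yaw from face -9.679681734964845
mid slot [ 0.5186 -0.2531] via left [ 0.5188 -0.2527] dist left->slotmid 0.04456697079874607
seat est [ 0.5531 -0.259 ]
stage [ 0.4365 -0.3403  0.036 ] [ 0.4726 -0.1434  0.036 ] [ 0.5923 -0.3711  0.036 ] [ 0.6266 -0.1702  0.036 ]
-10.40082877098547 0.20027579405004345
-11.16195669468026
-9.895640819352064
face bottom [ 0.5128 -0.299   0.036 ] -9.677625797038218
slot wall dir -9.863724210549083
right wall dir -12.211385778296508
top [ 0.5236 -0.2114  0.066 ]
top [ 0.5071 -0.2986  0.066 ]
top [ 0.5144 -0.2573  0.066 ]
```

```bash
cat >> h.py <<'E'
SEAT=np.array([.553,-.259]);TH=-9.9
AX=np.array([np.cos(np.deg2rad(TH)),np.sin(np.deg2rad(TH))]);AY=np.array([-AX[1],AX[0]])
def slot(s,z,y=0): return np.r_[SEAT+s*AX+y*AY,z]
def loc(p): d=np.array(p[:2])-SEAT; return np.r_[d@AX,d@AY,p[2]]
E
python3 - <<'E'
from h import *
np.set_printoptions(precision=4,suppress=True)
T=show(slot(-.1,.20),Rt(TH,40),T_tool())
T=show(slot(-.1,.155),Rt(TH,40),T)
T=show(slot(-.02,.155),Rt(TH,40),T)
E
```

```text
[-0.01   -0.0382  0.1067  0.003  -0.4347  0.0042] mm 114 deg 24.9
[0.0289 0.     0.0345 0.     0.     0.    ] mm 45 deg 0.0
[-0.0613 -0.      0.0514  0.      0.      0.    ] mm 80 deg 0.0
```

Call:
carry_out --pt "-0.001 -0.005 0.015 0 -0.06 0" --pt "-0.003 -0.012 0.032 0 -0.13 0.001" --pt "-0.005 -0.02 0.055 0.001 -0.22 0.002" --pt "-0.007 -0.028 0.08 0.002 -0.31 0.003" --pt "-0.009 -0.035 0.098 0.003 -0.39 0.004" --pt "-0.01 -0.0382 0.1067 0.003 -0.435 0.004" --pt "-0.01 -0.0382 0.1067 0.003 -0.435 0.004" --pt "-0.01 -0.0382 0.1067 0.003 -0.435 0.004"

```text
clock: 8.22
tool_pos: [0.4544, -0.2468, 0.2032]
orientation: [179.4, 39.7, 170.1]
force: [-0.1, 0.6, -1.4]
opening: 0.0104
gripper_force: 30.0
```

Run:
```python
from h import *
np.set_printoptions(precision=4,suppress=True)
o=telemetry.get_obs(); print(o['clock'],o['tool_pos'],loc(o['tool_pos']),o['orientation'],o['joint_pos'],o['force'])
T=T_tool();np.save('T5.npy',T);a=save('side','s5');b=save('wrist','w5')
c=cv2.resize(cv2.imread('pics/s5.png')[140:260,220:380],(400,300),interpolation=cv2.INTER_CUBIC)
w=cv2.resize(cv2.imread('pics/w5.png')[60:360,90:490],(400,300))
cv2.imwrite('pics/c5.png',np.hstack([c,w]))
for tgt in (slot(-.1,.155),slot(-.02,.155)): T=show(tgt,Rt(TH,40),T)
```

```text
8.225 [ 0.4544 -0.2468  0.2032] [-0.0992 -0.0049  0.2032] [179.4137  39.6739 170.1356] [  -6.8221  -11.9758  -58.2039   18.2608   -4.331  -110.5539] [-0.0696  0.6361 -1.4427]
[ 0.0313  0.0046  0.0366  0.0106 -0.0057  0.0004] mm 48 deg 0.7
[-0.0613 -0.      0.0514  0.      0.      0.    ] mm 80 deg 0.0
```

View pics/c5.png

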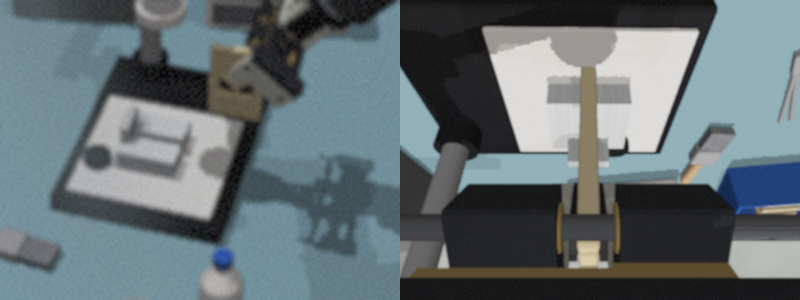

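The plate hangs upright at side crop (235,85) and lines up with the block at wrist crop (589,90). However, joint 3 is at its limit at this short reach, so I'll go forward before lowering.

Run:
```python
from h import *
np.set_printoptions(precision=4,suppress=True)
T=T_tool()
for tgt in (slot(-.06,.185),slot(-.025,.16)): show(tgt,Rt(TH,40),T)
```

```text
[-0.0182  0.0045  0.0393  0.0108 -0.0046  0.0007] mm 44 deg 0.7
[-0.0292  0.004   0.0809  0.0108 -0.0046  0.0007] mm 86 deg 0.7
```

Call:
carry_out --pt "-0.009 0.002 0.02 0.005 0 0" --pt "-0.018 0.0045 0.039 0.01 -0.004 0" --pt "-0.024 0.004 0.06 0.01 -0.004 0" --pt "-0.028 0.004 0.076 0.01 -0.004 0" --pt "-0.0292 0.004 0.081 0.01 -0.0045 0" --pt "-0.0292 0.004 0.081 0.01 -0.0045 0" --pt "-0.0292 0.004 0.081 0.01 -0.0045 0"

```text
clock: 9.2
tool_pos: [0.5, -0.2448, 0.1911]
orientation: [179.6, 37.4, 170.1]
force: [-0.5, -0.2, -0.7]
opening: 0.0097
gripper_force: 30.0
```

Run:
```python
from h import *
np.set_printoptions(precision=4,suppress=True)
o=telemetry.get_obs(); print(o['clock'],o['tool_pos'],loc(o['tool_pos']),o['orientation'],o['joint_pos'],o['force'])
T=T_tool();np.save('T6.npy',T);save('side','s6');save('wrist','w6')
s=cv2.imread('pics/s6.png')[150:240,230:350]; w=cv2.imread('pics/w6.png')[60:260,160:390]
cv2.imwrite('pics/c6.png',np.hstack([cv2.resize(s,(400,300),interpolation=cv2.INTER_CUBIC),cv2.resize(w,(400,300),interpolation=cv2.INTER_CUBIC)]))
for z in (.145,.135,.125): show(slot(-.025,z),Rt(TH,40),T)
```

```text
9.2 [ 0.5    -0.2448  0.1911] [-0.0546  0.0049  0.1911] [179.5718  37.3608 170.097 ] [  -9.0402   -5.7415  -58.2262   32.0375   -0.1799 -122.7232] [-0.5096 -0.2387 -0.6801]
[ 0.0044 -0.0053  0.0546  0.0074 -0.0461 -0.0002] mm 55 deg 2.7
[ 0.0105 -0.0053  0.0626  0.0074 -0.0461 -0.0002] mm 64 deg 2.7
[ 0.0166 -0.0054  0.0705  0.0074 -0.0461 -0.0002] mm 73 deg 2.7
```

View pics/c6.png

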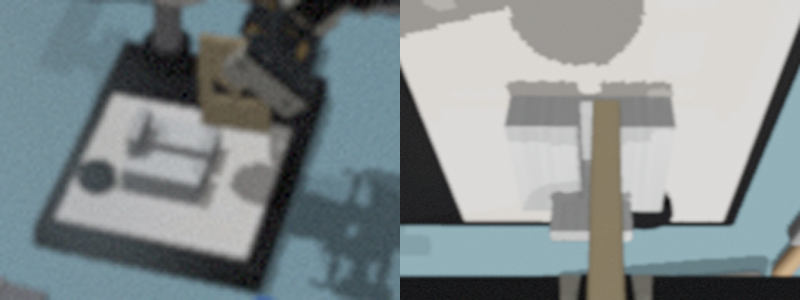

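The plate is tipped slightly and still short of the block. Joints 3 and 5 are both at their limits, so I'll fit the arm's kinematics from the recorded readings to check which leans are reachable.

```bash
cat > kin.py <<'E'
from h import *
D=[([.221,.637,.226],[179.925,-.008,-19.134],[87.381,20.583,.645]),
([.59008,.23902,.29979],[-179.97,-.0644,-168.915],[39.58146,14.96501,2.23624]),
([.54978,.23026,.20196],[-179.989,5.126,-167.967],[43.25932,11.13538,-17.18134]),
([.5442,.2277,.2796],[179.9446,5.0788,-168.4487],[43.4452,7.6995,-10.9011]),
([.4987,-.0022,.2993],[-179.9297,4.9579,179.8992],[24.0743,-2.0941,-18.5469]),
([.42362,-.19822,.30046],[179.95,15.1023,170.3334],[1.67517,-12.1409,-28.72922]),
([.4544,-.2468,.2032],[179.4137,39.6739,170.1356],[-6.8221,-11.9758,-58.2039]),
([.5,-.2448,.1911],[179.5718,37.3608,170.097],[-9.0402,-5.7415,-58.2262])]
A=[];b=[]
for p,o,j in D:
    j1,j2,j3=np.deg2rad(j); dip=j2-j3; z=R.from_euler('xyz',o,degrees=True).as_matrix()[:,2]
    Rz=R.from_euler('z',j1).as_matrix(); u=Rz[:,0];l=Rz[:,1];k=np.array([0,0,1.])
    A.append(np.stack([u,k,l,u*np.sin(j2)+k*np.cos(j2),u*np.cos(dip)-k*np.sin(dip),u*np.sin(dip)+k*np.cos(dip),z],1)); b+=p
A=np.vstack(A);b=np.array(b); P,res,_,_=np.linalg.lstsq(A,b,rcond=None)
a1,d1,c,L2,L3,e,Lt=P
from scipy.optimize import fsolve
def ik(pos,Rm,g=(-9,0,-50)):
    wc=np.array(pos)-Lt*Rm[:,2]
    def f(q):
        j1,j2,j3=np.deg2rad(q);dip=j2-j3
        r=a1+L2*np.sin(j2)+L3*np.cos(dip)+e*np.sin(dip); h=d1+L2*np.cos(j2)-L3*np.sin(dip)+e*np.cos(dip)
        return [r*np.cos(j1)-c*np.sin(j1)-wc[0],r*np.sin(j1)+c*np.cos(j1)-wc[1],h-wc[2]]
    q,_,ok,_=fsolve(f,g,full_output=1)
    dip=np.deg2rad(q[1]-q[2]);R1=R.from_euler('z',q[0],degrees=True).as_matrix();fd=R1@[np.cos(dip),0,-np.sin(dip)]
    bend=np.degrees(np.arccos(fd@Rm[:,2])); zdip=np.degrees(np.arcsin(-Rm[2,2]))
    return q.round(2),'dip',round(float(q[1]-q[2]),1),'tooldip',round(float(zdip),1),'bend j5',round(float(bend),1),ok
E
python3 - <<'E'
from kin import *
np.set_printoptions(precision=4,suppress=True)
print(P,np.abs(A@P-b).max(),np.linalg.svd(A)[1])
for lean in (35,38,40,45):
  for s,z in ((-.06,.16),(-.02,.155),(-.02,.115),(0,.112)): print(lean,s,z,ik(slot(s,z),Rt(TH,lean)))
E
```

```text
[ 0.0472  0.2346 -0.1844  0.6419  0.4017  0.0039  0.4714] 0.0193010168395448 [5.5272 4.0029 2.8291 1.0193 0.5379 0.2929 0.0971]
35 -0.06 0.16 (array([ -4.34,  -3.12, -58.77]), 'dip', 55.6, 'tooldip', 55.0, 'bend j5', 3.2, 1)
35 -0.02 0.155 (array([ -5.12,   1.42, -55.69]), 'dip', 57.1, 'tooldip', 55.0, 'bend j5', 3.4, 1)
35 -0.02 0.115 (array([ -5.12,   7.28, -60.43]), 'dip', 67.7, 'tooldip', 55.0, 'bend j5', 12.9, 1)
35 0 0.112 (array([ -5.43,   9.16, -58.54]), 'dip', 67.7, 'tooldip', 55.0, 'bend j5', 12.9, 1)
38 -0.06 0.16 (array([ -3.84,  -3.  , -62.51]), 'dip', 59.5, 'tooldip', 52.0, 'bend j5', 8.2, 1)
38 -0.02 0.155 (array([ -4.76,   1.68, -59.41]), 'dip', 61.1, 'tooldip', 52.0, 'bend j5', 9.5, 1)
38 -0.02 0.115 (array([ -4.76,   8.52, -64.46]), 'dip', 73.0, 'tooldip', 52.0, 'bend j5', 21.1, 1)
38 0 0.112 (array([ -5.12,  10.34, -62.49]), 'dip', 72.8, 'tooldip', 52.0, 'bend j5', 20.9, 1)
40 -0.06 0.16 (array([ -3.47,  -2.57, -65.14]), 'dip', 62.6, 'tooldip', 50.0, 'bend j5', 13.1, 1)
40 -0.02 0.155 (array([ -4.5 ,   2.18, -62.01]), 'dip', 64.2, 'tooldip', 50.0, 'bend j5', 14.5, 1)
40 -0.02 0.115 (array([ -4.5 ,   9.88, -67.34]), 'dip', 77.2, 'tooldip', 50.0, 'bend j5', 27.3, 1)
40 0 0.112 (array([ -4.9 ,  11.59, -65.28]), 'dip', 76.9, 'tooldip', 50.0, 'bend j5', 26.9, 1)
45 -0.06 0.16 (array([ -2.35,   0.48, -72.59]), 'dip', 73.1, 'tooldip', 45.0, 'bend j5', 28.3, 1)
45 -0.02 0.155 (array([ -3.75,   5.15, -69.12]), 'dip', 74.3, 'tooldip', 45.0, 'bend j5', 29.4, 1)
45 -0.02 0.115 (array([ -3.75,  16.58, -75.81]), 'dip', 92.4, 'tooldip', 45.0, 'bend j5', 47.4, 1)
45 0 0.112 (array([ -4.27,  17.43, -73.19]), 'dip', 90.6, 'tooldip', 45.0, 'bend j5', 45.6, 1)
```

```bash
cat > kin.py <<'E'
from h import *
from scipy.optimize import least_squares
D=[([.221,.637,.226],[179.925,-.008,-19.134],[87.381,20.583,.645,-.015,-70.136,-16.51]),
([.59008,.23902,.29979],[-179.97,-.0644,-168.915],[39.58146,14.96501,2.23624,-.0047,-77.342,-118.4955]),
([.54978,.23026,.20196],[-179.989,5.126,-167.967],[43.25932,11.13538,-17.18134,3.16514,-57.34233,-122.83433]),
([.5442,.2277,.2796],[179.9446,5.0788,-168.4487],[43.4452,7.6995,-10.9011,2.8597,-67.0806,-122.9059]),
([.4987,-.0022,.2993],[-179.9297,4.9579,179.8992],[24.0743,-2.0941,-18.5469,2.2404,-69.0656,-114.8968]),
([.42362,-.19822,.30046],[179.95,15.1023,170.3334],[1.67517,-12.1409,-28.72922,3.38498,-58.62649,-102.72298]),
([.4544,-.2468,.2032],[179.4137,39.6739,170.1356],[-6.8221,-11.9758,-58.2039,18.2608,-4.331,-110.5539]),
([.5,-.2448,.1911],[179.5718,37.3608,170.097],[-9.0402,-5.7415,-58.2262,32.0375,-.1799,-122.7232])]
eu=lambda a,x:R.from_euler(a,x,degrees=True).as_matrix()
def parts(q,s4=1,s6=1):
    R1=eu('z',q[0]);Rf=R1@eu('y',q[1]-q[2]);R4=Rf@eu('x',s4*q[3]);R5=R4@eu('y',-q[4])
    return R1,Rf,R4,R5
def cols(q,s4): # position columns a1 d1 c L2 L3 e Lt
    R1,Rf,R4,R5=parts(q,s4); return np.stack([R1[:,0],[0,0,1],R4[:,1],(R1@eu('y',q[1]))[:,2],Rf[:,0],Rf[:,2],R5[:,0]],1)
def fit(s4):
    A=np.vstack([cols(j,s4) for _,_,j in D]);b=np.hstack([p for p,_,_ in D]); P=np.linalg.lstsq(A,b,rcond=None)[0]
    ez=max(np.linalg.norm(parts(j,s4)[3][:,0]-eu('xyz',o)[:,2]) for _,o,j in D)
    return P,np.abs(A@P-b).max(),ez
S4=min((1,-1),key=lambda s:fit(s)[2]); P=fit(S4)[0]
lo=np.array([-176.03,-82.01,-58.28,-173.87,-174.79]);hi=np.array([176.03,121.73,71.71,95.51,-.11])
def ik(pos,z,g,bound=True):
    f=lambda q:np.r_[cols(q,S4)@P-pos,(parts(q,S4)[3][:,0]-z)*.3]
    r=least_squares(f,np.clip(g,lo+.5,hi-.5),bounds=(lo,hi) if bound else (-np.inf,np.inf),x_scale=10)
    return r.x.round(1),round(1e3*np.linalg.norm(r.fun),2)
E
python3 - <<'E'
from kin import *
np.set_printoptions(precision=4,suppress=True)
print(fit(1),fit(-1))
for lean in (35,37,40,45):
  for s,z in ((-.06,.19),(-.02,.155),(0,.112)):
    p=slot(s,z);zz=Rt(TH,lean)[:,2]
    out=[ik(p,zz,g) for g in ([-9,0,-50,10,-10],[-9,0,-50,-10,-10],[-9,0,-50,90,-30],[-9,0,-50,-90,-30],[-9,0,-50,-160,-30],[-40,10,-40,-60,-30])]
    out=[o for o in out if o[1]<1] or [min(out,key=lambda o:o[1])]
    print(lean,s,z,out)
E
```

```text
(array([ 0.1835,  0.1445, -0.2125,  0.6207,  0.2477,  0.0556,  0.4511]), np.float64(0.033700921059080624), np.float64(0.10079490770529739)) (array([ 0.0003,  0.1988, -0.1918,  0.6009,  0.4633,  0.0002,  0.3775]), np.float64(0.00020243133305730687), np.float64(2.935620263836058e-05))
35 -0.06 0.19 [(array([ -5.4,  -5.8, -52. ,  16.3,  -9.2]), np.float64(0.0)), (array([ -5.4,  -5.8, -52. ,  16.3,  -9.2]), np.float64(0.0)), (array([ -5.4,  -5.8, -52. ,  16.3,  -9.2]), np.float64(0.0)), (array([ -5.4,  -5.8, -52. ,  16.3,  -9.2]), np.float64(0.0)), (array([ -5.4,  -5.8, -52. ,  16.3,  -9.2]), np.float64(0.0)), (array([ -5.4,  -5.8, -52. ,  16.3,  -9.2]), np.float64(0.0))]
35 -0.02 0.155 [(array([ -8.4,   1.7, -53.2,  24.5,  -0.5]), np.float64(4.01))]
35 0 0.112 [(array([ -7.1,   8.3, -46.4,   3.7,  -0.4]), np.float64(8.78))]
37 -0.06 0.19 [(array([ -8.8,  -6.1, -57.9,  30.1,  -1.3]), np.float64(0.0)), (array([ -8.8,  -6.1, -57.9,  30.1,  -1.3]), np.float64(0.0)), (array([ -8.8,  -6.1, -57.9,  30.1,  -1.3]), np.float64(0.0)), (array([ -8.8,  -6.1, -57.9,  30.1,  -1.3]), np.float64(0.0)), 
[... 366 characters left out ...]
02 0.155 [(array([ -7. ,   1.9, -48. ,  -0.2,  -0.1]), np.float64(10.25))]
40 0 0.112 [(array([ -8.1,   8.4, -41.2, -19.7,  -0.1]), np.float64(6.84))]
45 -0.06 0.19 [(array([ -7.2,  -5.9, -49.8,  -8.3,  -0.8]), np.float64(11.52))]
45 -0.02 0.155 [(array([ -8.6,   2. , -42.5, -24. ,  -0.1]), np.float64(5.92))]
45 0 0.112 [(array([-15.6,   8.1, -33.4, -48.5,  -5.4]), np.float64(0.0)), (array([-15.6,   8.1, -33.4, -48.5,  -5.4]), np.float64(0.0)), (array([-15.6,   8.1, -33.4, -48.5,  -5.4]), np.float64(0.0)), (array([-15.6,   8.1, -33.4, -48.5,  -5.4]), np.float64(0.0)), (array([-15.6,   8.1, -33.4, -48.5,  -5.4]), np.float64(0.0)), (array([-15.6,   8.1, -33.4, -48.5,  -5.4]), np.float64(0.0))]
```

```bash
cat > ms.py <<'E'
from kin import *
rng=np.random.default_rng(0)
G=rng.uniform([-90,-40,-58,-173,-120],[90,80,71,95,-1],(60,5))
def sols(p,z):
    S=[]
    for g in G:
        q,e=ik(p,z,g)
        if e<.3 and not any(np.abs(q-s).max()<1 for s in S): S.append(q)
    return S
E
python3 - <<'E'
from ms import *
for lean in (28,31,34,37,40,43,46,49):
  for s,z in ((-.02,.155),(0,.112)):
    print(lean,s,z,[q.tolist() for q in sols(slot(s,z),Rt(TH,lean)[:,2])])
E
```

```text
28 -0.02 0.155 [[-5.4, 3.2, -41.8, 7.1, -17.2]]
28 0 0.112 [[-6.0, 8.7, -44.5, 11.7, -9.1]]
31 -0.02 0.155 [[-5.6, 2.4, -46.1, 11.8, -10.8]]
31 0 0.112 []
34 -0.02 0.155 []
34 0 0.112 []
37 -0.02 0.155 []
37 0 0.112 []
40 -0.02 0.155 []
40 0 0.112 []
43 -0.02 0.155 []
43 0 0.112 []
46 -0.02 0.155 []
46 0 0.112 [[-19.2, 8.2, -31.7, -56.2, -8.0]]
49 -0.02 0.155 [[-18.0, 2.0, -34.5, -51.9, -7.8]]
49 0 0.112 [[-29.0, 8.8, -29.7, -74.3, -14.8]]
```

Run:
```python
from kin import *
np.set_printoptions(precision=4,suppress=True)
g=np.array([-9,-5.7,-58,32,-.3])
for s,z,l in ((-.06,.19,36),(-.06,.19,33),(-.06,.19,28),(-.04,.17,28),(-.02,.155,28),(-.02,.135,28),(-.02,.118,28),(0,.112,28),(-.01,.112,28),(-.01,.108,30)):
    q,e=ik(slot(s,z),Rt(TH,l)[:,2],g);print(s,z,l,q,e);g=q
T=T_tool()
T=show(slot(-.06,.18),Rt(TH,28),T)
T=show(slot(-.02,.155),Rt(TH,28),T)
```

```text
-0.06 0.19 36 [ -6.2  -6.  -54.3  20.7  -6.1] 0.0
-0.06 0.19 33 [ -4.8  -5.2 -48.6  11.5 -14. ] 0.0
-0.06 0.19 28 [ -4.8  -3.5 -42.5   6.1 -23.3] 0.0
-0.04 0.17 28 [ -5.1   0.  -42.4   6.7 -19.7] 0.0
-0.02 0.155 28 [ -5.4   3.2 -41.8   7.1 -17.2] 0.0
-0.02 0.135 28 [ -5.5   4.9 -44.    8.9 -13.4] 0.0
-0.02 0.118 28 [ -5.8   6.4 -46.2  11.6  -9.6] 0.0
0 0.112 28 [ -6.    8.7 -44.5  11.7  -9.1] 0.0
-0.01 0.112 28 [ -6.    7.8 -45.9  12.5  -8.6] 0.0
-0.01 0.108 30 [ -7.8   7.9 -50.7  21.9  -1.8] 2.51
[ 0.0111 -0.0049  0.0056  0.0074  0.1634  0.0006] mm 13 deg 9.4
[-0.0236 -0.      0.0409  0.      0.      0.    ] mm 47 deg 0.0
```

Call:
carry_out --pt "0.003 -0.001 0.001 0.002 0.04 0" --pt "0.006 -0.003 0.003 0.005 0.09 0" --pt "0.009 -0.004 0.005 0.007 0.135 0" --pt "0.0111 -0.005 0.0056 0.0074 0.1634 0.0006" --pt "0.0111 -0.005 0.0056 0.0074 0.1634 0.0006" --pt "0.0111 -0.005 0.0056 0.0074 0.1634 0.0006"

```text
clock: 10.05
tool_pos: [0.4937, -0.2488, 0.1796]
orientation: [180.0, 28.0, 170.1]
force: [-0.0, 0.2, -1.9]
opening: 0.01
gripper_force: 30.0
```

```bash
cat > st.py <<'E'
from h import *
import sys
np.set_printoptions(precision=4,suppress=True)
o=telemetry.get_obs(); print(round(o['clock'],2),'loc',loc(o['tool_pos']),o['orientation'],o['joint_pos'].round(1),'F',o['force'].round(1),'along',np.round(o['force'][:2]@AX,1),'op',round(o['opening'],4))
for a in sys.argv[1:]:
    v=list(map(float,a.split(','))); print(a,end=' '); show(slot(v[0],v[1],v[3] if len(v)>3 else 0),Rt(TH,v[2]))
E
python3 st.py=0 2>/dev/null; python3 st.py -- 2>/dev/null | head -1; python3 st.py ' -.03,.16,28' ' -.02,.155,28'
```

```text
10.05 loc [-0.0602 -0.0002  0.1796] [179.9914  27.9981 170.08  ] [  -4.8   -2.8  -43.5    6.5  -21.5 -100.5] F [-0.   0.2 -1.9] along -0.1 op 0.01
10.05 loc [-0.0602 -0.0002  0.1796] [179.9914  27.9981 170.08  ] [  -4.8   -2.8  -43.5    6.5  -21.5 -100.5] F [-0.   0.2 -1.9] along -0.1 op 0.01
 -.03,.16,28 [-0.0175  0.0002  0.0315 -0.     -0.     -0.0003] mm 36 deg 0.0
 -.02,.155,28 [-0.0239  0.0002  0.0406 -0.     -0.     -0.0003] mm 47 deg 0.0
```

Run:
```python
from h import *
T=np.load('T6.npy');f=lambda x,y:(160+(x-400+.5)*.575-.5,60+(y+.5)*2/3-.5)
L,r=[onz('wrist',f(x,125),.066,T) for x in (507,675)]
print(loc(L),loc(r),(loc(L)+loc(r))/2,np.linalg.norm(r-L)); d=r-L;print(np.degrees(np.arctan2(d[1],d[0]))-90)
T=np.load('Tw4.npy')
```

```text
[-0.03497397 -0.04489184  0.066     ] [-0.03492312  0.04250261  0.066     ] [-0.03494855 -0.00119462  0.066     ] 0.0873944691641923
-9.933340111654985
```

Call:
carry_out --pt "-0.008 0 0.013 0 0 0" --pt "-0.016 0 0.028 0 0 0" --pt "-0.022 0 0.038 0 0 0" --pt "-0.0239 0 0.0406 0 0 0" --pt "-0.0239 0 0.0406 0 0 0"

```text
clock: 10.68
tool_pos: [0.5335, -0.2558, 0.1548]
orientation: [-180.0, 27.9, 170.1]
force: [-0.7, -0.2, -1.5]
opening: 0.0097
gripper_force: 30.0
```

```bash
python3 st.py ' -.02,.14,28' ' -.02,.125,28' ' -.02,.12,28' ' -.02,.115,28'
```

```text
10.68 loc [-0.0198 -0.0002  0.1548] [-179.9953   27.9448  170.0985] [  -5.4    3.2  -41.7    7.1  -17.3 -100.7] F [-0.7 -0.2 -1.5] along -0.7 op 0.0097
 -.02,.14,28 [ 0.0071  0.0002  0.013  -0.0001 -0.001  -0.    ] mm 15 deg 0.1
 -.02,.125,28 [ 0.0142  0.0002  0.0262 -0.0001 -0.001  -0.    ] mm 30 deg 0.1
 -.02,.12,28 [ 0.0165  0.0002  0.0307 -0.0001 -0.001  -0.    ] mm 35 deg 0.1
 -.02,.115,28 [ 0.0188  0.0002  0.0351 -0.0001 -0.001  -0.    ] mm 40 deg 0.1
```

Call:
carry_out --pt "0.003 -0.0004 0.006 0 0 0" --pt "0.006 -0.0004 0.011 0 0 0" --pt "0.009 -0.0004 0.0165 0 0 0" --pt "0.012 -0.0004 0.022 0 0 0" --pt "0.0128 -0.0004 0.0236 0 0 0" --pt "0.0128 -0.0004 0.0236 0 0 0"

```text
clock: 11.42
tool_pos: [0.5332, -0.2568, 0.1283]
orientation: [-180.0, 28.0, 170.1]
force: [0.6, -7.4, -1.4]
opening: 0.0102
gripper_force: 30.0
```

```bash
python3 st.py ' -.02,.12,28' ' -.02,.115,28' ' -.02,.11,28'
```

```text
11.43 loc [-0.0199 -0.0013  0.1283] [-179.9674   28.004   170.0832] [  -5.7    5.5  -44.7    9.6  -12.1 -103.1] F [ 0.6 -7.4 -1.4] along 1.9 op 0.0102
 -.02,.12,28 [ 0.004   0.0013  0.0073 -0.0007  0.0001 -0.0003] mm 8 deg 0.0
 -.02,.115,28 [ 0.0064  0.0013  0.0117 -0.0007  0.0001 -0.0003] mm 13 deg 0.0
 -.02,.11,28 [ 0.0087  0.0013  0.0161 -0.0007  0.0001 -0.0003] mm 18 deg 0.0
```

The plate is in the slot mouth, and a 7 N side force says the slot lies slightly further to −y. I'll shift 1.3 mm that way and keep lowering.

Call:
carry_out --pt "0 -0.0007 0 0 0 0" --pt "0.0005 -0.0013 0.001 0 0 0" --pt "0.002 -0.0013 0.004 0 0 0" --pt "0.004 -0.0013 0.0073 0 0 0" --pt "0.004 -0.0013 0.0073 0 0 0"

```text
clock: 12.05
tool_pos: [0.5329, -0.2572, 0.1196]
orientation: [-180.0, 28.0, 170.1]
force: [-0.2, 0.2, -2.0]
opening: 0.0099
gripper_force: 30.0
```

```bash
python3 st.py ' -.02,.115,28,-.0015' ' -.02,.11,28,-.0015'
```

```text
12.05 loc [-0.0201 -0.0017  0.1196] [-179.9955   27.962   170.1177] [  -5.9    6.3  -45.5   10.4  -10.4 -103.7] F [-0.2  0.2 -2. ] along -0.2 op 0.0099
 -.02,.115,28,-.0015 [ 0.002   0.0002  0.0041  0.0001 -0.0007  0.0003] mm 5 deg 0.0
 -.02,.11,28,-.0015 [ 0.0044  0.0002  0.0086  0.0001 -0.0007  0.0003] mm 10 deg 0.0
```

Call:
carry_out --pt "0.0009 0 0.0018 0 0 0" --pt "0.0018 0 0.0036 0 0 0" --pt "0.0023 0 0.0045 0 0 0" --pt "0.0023 0 0.0045 0 0 0"

```text
clock: 12.55
tool_pos: [0.5358, -0.2578, 0.1189]
orientation: [-180.0, 28.4, 170.2]
force: [-9.9, 2.7, 24.2]
opening: 0.0102
gripper_force: 30.0
```

Call:
carry_out --pt "0.0009 0 0.0018 0 0 0" --pt "0.0018 0 0.0036 0 0 0" --pt "0.0018 0 0.0036 0 0 0"

```text
clock: 12.92
tool_pos: [0.539, -0.2582, 0.118]
orientation: [-180.0, 28.8, 170.2]
force: [-10.1, -0.9, 33.7]
opening: 0.01
gripper_force: 30.0
```

Call:
carry_out --pt "-0.0015 0 -0.003 0 0 0" --pt "-0.0033 0 -0.0066 0 0 0" --pt "-0.0035 0 -0.007 0 0 0" --pt "-0.0035 0 -0.007 0 0 0"

```text
clock: 13.42
tool_pos: [0.533, -0.2573, 0.1188]
orientation: [-180.0, 28.0, 170.1]
force: [-1.3, 0.1, 3.9]
opening: 0.0099
gripper_force: 30.0
```

```bash
python3 st.py
python3 - <<'E'
from h import *
save('side','s7')
E
```

```text
13.43 loc [-0.02   -0.0018  0.1188] [-179.9949   27.9942  170.1152] [  -5.9    6.4  -45.7   10.6  -10.1 -103.9] F [-1.3  0.1  3.9] along -1.3 op 0.0099
```

Call:
carry_out --pt "0 0 0 0 0 0" --pt "0 0 0 0 0 0" --pt "0 0 0 0 0 0" --pt "0 0 0 0 0 0" --pt "0 0 0 0 0 0" --grip -0.4

```text
clock: 14.1
tool_pos: [0.5329, -0.2573, 0.1187]
orientation: [-180.0, 28.0, 170.1]
force: [0.8, -0.7, -0.2]
opening: 0.026
gripper_force: 0.0
```

```bash
cat > plate.py <<'E'
from h import *
import sys
np.set_printoptions(precision=4,suppress=True)
n=sys.argv[1]; im=save('side',n); h=cv2.cvtColor(im,cv2.COLOR_RGB2HSV)
m=((h[...,0]>10)&(h[...,0]<32)&(h[...,1]>60)&(h[...,2]>70)); r=np.zeros_like(m); r[150:230,255:325]=1
k,l,st,ce=cv2.connectedComponentsWithStats((m&r).astype(np.uint8)); i=1+np.argsort(-st[1:,4])[:3]; print(st[i])
j=i[0]; c=max(cv2.findContours((l==j).astype(np.uint8),0,1)[0],key=cv2.contourArea); b=cv2.boxPoints(cv2.minAreaRect(c)); print(b)
# plate-plane intersections (slot mid-plane y=-1.7mm): s,z
for p in b:
    o,d=ray('side',p); N=np.r_[AY,0]; P0=slot(0,0,-.0017+.005); t=N@(P0-o)/(N@d); q=o+t*d; print(p.round(1),loc(q))
E
python3 plate.py s8; python3 st.py
```

```text
[[287 191  18  13  74]
 [304 177   2   3   5]]
[[284.8219 196.8082]
 [287.     191.    ]
 [305.5206 197.9452]
 [303.3425 203.7534]]
[284.8 196.8] [-0.0045  0.0033  0.0623]
[287. 191.] [-0.0118  0.0033  0.0909]
[305.5 197.9] [-0.0769  0.0033  0.0755]
[303.3 203.8] [-0.0704  0.0033  0.0467]
14.15 loc [-0.0201 -0.0018  0.1187] [-179.9993   27.9761  170.1   ] [  -5.9    6.4  -45.7   10.6  -10.2 -103.9] F [ 0.4 -0.4  0.7] along 0.4 op 0.0262
```

The plate came to rest with its foot's centre near s = −40 mm. It sits half on the block and tips back a little over the block's edge. I'll withdraw, close the fingers and push its near edge forward into the slot, after checking reach.

```bash
python3 - <<'E'
from kin import *
np.set_printoptions(precision=1,suppress=True)
for l in (10,20,26):
  g=np.array([-5.9,6.4,-45.7,10.6,-10.2])
  for s,z in ((-.08,.21),(-.13,.2),(-.13,.09),(-.12,.085),(-.08,.085),(-.045,.085)):
    q,e=ik(slot(s,z),Rt(TH,l)[:,2],g);print(l,s,z,q,e);g=q
E
python3 st.py ' -.07,.21,28' ' -.085,.24,28'
```

```text
10 -0.08 0.21 [ -5.7   2.1 -26.3   0.9 -51.6] 0.0
10 -0.13 0.2 [ -5.2  -2.4 -32.2   1.1 -50.2] 0.0
10 -0.13 0.09 [ -5.2   5.6 -41.3   1.5 -33.1] 0.0
10 -0.12 0.085 [ -5.3   7.  -40.6   1.5 -32.5] 0.0
10 -0.08 0.085 [ -5.8  10.4 -36.1   1.3 -33.5] 0.0
10 -0.045 0.085 [ -6.1  13.3 -32.1   1.2 -34.7] 0.0
20 -0.08 0.21 [ -5.1  -3.3 -34.8   2.6 -38.7] 0.0
20 -0.13 0.2 [ -4.3  -8.1 -40.4   3.1 -37.8] 0.0
20 -0.13 0.09 [ -4.4   1.4 -51.1   6.1 -17.7] 0.0
20 -0.12 0.085 [ -4.6   2.9 -50.5   6.2 -16.8] 0.0
20 -0.08 0.085 [ -5.2   6.5 -45.9   5.3 -17.8] 0.0
20 -0.045 0.085 [ -5.5   9.5 -41.7   4.6 -18.9] 0.0
26 -0.08 0.21 [ -4.6  -6.2 -40.3   4.6 -30.1] 0.0
26 -0.13 0.2 [ -3.7 -11.2 -46.    5.5 -29.5] 0.0
26 -0.13 0.09 [ -5.4  -0.2 -58.3  13.6  -6.3] 2.79
26 -0.12 0.085 [ -5.9   1.4 -58.3  15.5  -4.7] 2.9
26 -0.08 0.085 [ -8.2   4.8 -58.   26.6  -1.4] 0.81
26 -0.045 0.085 [ -9.8   7.7 -56.2  33.1  -0.1] 0.06
14.15 loc [-0.0201 -0.0018  0.1187] [-179.9993   27.9761  170.1   ] [  -5.9    6.4  -45.7   10.6  -10.2 -103.9] F [ 0.4 -0.4  0.7] along 0.4 op 0.0262
 -.07,.21,28 [ 0.0012  0.0018 -0.1041 -0.     -0.0004 -0.    ] mm 104 deg 0.0
 -.085,.24,28 [ 0.0004  0.0018 -0.1376 -0.     -0.0004 -0.    ] mm 138 deg 0.0
```

Call:
carry_out --pt "0 0 -0.015 0 0 0" --pt "0 0 -0.04 0 0 0" --pt "0 0 -0.07 0 0 0" --pt "0 0 -0.105 0 0 0" --pt "0 0 -0.13 0 0 0" --pt "0 0 -0.1376 0 0 0" --pt "0 0 -0.1376 0 0 0"

```text
clock: 15.02
tool_pos: [0.4694, -0.2462, 0.2404]
orientation: [180.0, 28.0, 170.1]
force: [0.1, -0.5, -0.8]
opening: 0.0259
gripper_force: 0.0
```

```bash
python3 st.py ' -.14,.22,20,-.0018'; python3 plate.py s9
```

```text
15.03 loc [-0.0845 -0.0018  0.2404] [179.9857  28.031  170.089 ] [ -4.6  -9.4 -39.4   4.6 -32.2 -98.6] F [ 0.1 -0.5 -0.8] along 0.2 op 0.0259
 -.14,.22,20,-.0018 [ 0.0585 -0.     -0.0081  0.0002  0.1402 -0.0002] mm 59 deg 8.0
[[290 176  21  17 197]
 [289 192  17  13  76]]
[[288.0076 188.6264]
 [290.4981 175.3434]
 [311.0868 179.2038]
 [308.5963 192.4868]]
[288.  188.6] [-0.0151  0.0033  0.1025]
[290.5 175.3] [-0.0225  0.0033  0.1628]
[311.1 179.2] [-0.0919  0.0033  0.1626]
[308.6 192.5] [-0.0863  0.0033  0.1028]
```

Call:
carry_out --pt "0.015 0 -0.002 0 0.035 0" --pt "0.035 0 -0.005 0 0.08 0" --pt "0.052 0 -0.007 0 0.12 0" --pt "0.0585 0 -0.008 0 0.14 0" --pt "0.0585 0 -0.008 0 0.14 0" --grip -1

```text
clock: 15.7
tool_pos: [0.415, -0.2368, 0.2192]
orientation: [-180.0, 19.9, 170.1]
force: [0.1, -0.4, 0.3]
opening: 0.0005
gripper_force: 0.0
```

```bash
python3 st.py ' -.125,.08,20,-.0018'
```

```text
15.7 loc [-0.1398 -0.0018  0.2192] [-179.9908   19.9074  170.1042] [ -4.5 -10.2 -39.1   2.8 -41.2 -97.2] F [ 0.1 -0.4  0.3] along 0.2 op 0.0005
 -.125,.08,20,-.0018 [ 0.0335  0.      0.1359 -0.0001 -0.0016  0.0001] mm 140 deg 0.1
```

Call:
carry_out --pt "0.005 0 0.02 0 0 0" --pt "0.013 0 0.053 0 0 0" --pt "0.022 0 0.09 0 0 0" --pt "0.03 0 0.122 0 0 0" --pt "0.0335 0 0.136 0 0 0" --pt "0.0335 0 0.136 0 0 0"

```text
clock: 16.45
tool_pos: [0.4289, -0.2393, 0.0791]
orientation: [-180.0, 19.8, 170.1]
force: [1.2, 0.1, 0.1]
opening: 0.0003
gripper_force: 0.0
```

```bash
python3 st.py ' -.095,.08,20,-.0018' ' -.065,.08,20,-.0018'
```

```text
16.45 loc [-0.1257 -0.0019  0.0791] [-179.9813   19.7927  170.1128] [  -4.9    3.2  -51.2    6.2  -16.  -100.7] F [1.2 0.1 0.1] along 1.2 op 0.0003
 -.095,.08,20,-.0018 [-0.0292  0.0001  0.0096 -0.0003 -0.0036  0.0002] mm 31 deg 0.2
 -.065,.08,20,-.0018 [-0.0574  0.0001  0.0197 -0.0003 -0.0036  0.0002] mm 61 deg 0.2
```

Call:
carry_out --pt "-0.012 0 0.004 0 0 0" --pt "-0.024 0 0.008 0 0 0" --pt "-0.034 0 0.0115 0 0 0" --pt "-0.041 0 0.014 0 0 0" --pt "-0.047 0 0.016 0 0 0" --pt "-0.052 0 0.018 0 0 0" --pt "-0.0574 0 0.0197 0 0 0" --pt "-0.0574 0 0.0197 0 0 0"

```text
clock: 17.45
tool_pos: [0.4898, -0.2498, 0.0817]
orientation: [180.0, 20.0, 170.1]
force: [-0.3, -0.1, 0.1]
opening: 0.0004
gripper_force: 0.0
```

```bash
python3 st.py ' -.05,.08,20,-.0018' ' -.045,.08,20,-.0018'; python3 plate.py s10
```

```text
17.45 loc [-0.0638 -0.0018  0.0817] [179.9995  19.9848 170.1049] [ -5.6   8.3 -44.    4.8 -17.8 -98.6] F [-0.3 -0.1  0.1] along -0.3 op 0.0004
 -.05,.08,20,-.0018 [-0.0124 -0.      0.0063  0.     -0.0003  0.0001] mm 14 deg 0.0
 -.045,.08,20,-.0018 [-0.0171 -0.      0.008   0.     -0.0003  0.0001] mm 19 deg 0.0
[[279 174  20  15 171]
 [294 197   3   5  14]
 [285 194   8   3  11]]
[[276.9412 184.2353]
 [279.8824 172.4706]
 [298.4706 177.1177]
 [295.5294 188.8824]]
[276.9 184.2] [0.0237 0.0033 0.1128]
[279.9 172.5] [0.0137 0.0033 0.1666]
[298.5 177.1] [-0.0495  0.0033  0.1615]
[295.5 188.9] [-0.0411  0.0033  0.1078]
```

Call:
carry_out --pt "-0.004 0 0.0015 0 0 0" --pt "-0.008 0 0.003 0 0 0" --pt "-0.012 0 0.0045 0 0 0" --pt "-0.015 0 0.0055 0 0 0" --pt "-0.015 0 0.0055 0 0 0"

```text
clock: 18.12
tool_pos: [0.5054, -0.2525, 0.0816]
orientation: [-180.0, 20.0, 170.1]
force: [0.6, 0.5, -0.2]
opening: 0.0004
gripper_force: 0.0
```

Call:
carry_out --pt "-0.0015 0 0.0005 0 0 0" --pt "-0.003 0 0.001 0 0 0" --pt "-0.0045 0 0.0015 0 0 0" --pt "-0.0045 0 0.0015 0 0 0"

```text
clock: 18.62
tool_pos: [0.5098, -0.2533, 0.0818]
orientation: [-180.0, 20.0, 170.1]
force: [-0.3, 0.6, -0.7]
opening: 0.0004
gripper_force: 0.2
```

```bash
python3 st.py; python3 plate.py s11
```

```text
18.62 loc [-0.0435 -0.0018  0.0818] [-179.9997   19.969   170.1018] [ -5.8  10.  -41.6   4.4 -18.5 -98. ] F [-0.3  0.6 -0.7] along -0.4 op 0.0004
[[273 173  19  15 138]
 [280 193   6   2   6]
 [275 192   2   1   2]]
[[270.2831 182.5094]
 [273.6416 170.7547]
 [292.     176.    ]
 [288.6415 187.7547]]
[270.3 182.5] [0.047  0.0033 0.1148]
[273.6 170.8] [0.035  0.0033 0.169 ]
[292. 176.] [-0.0276  0.0033  0.1612]
[288.6 187.8] [-0.0172  0.0033  0.107 ]
```

Call:
carry_out --pt "-0.001 0 0.0003 0 0 0" --pt "-0.002 0 0.0007 0 0 0" --pt "-0.002 0 0.0007 0 0 0"

```text
clock: 19.05
tool_pos: [0.5113, -0.2536, 0.0816]
orientation: [-180.0, 19.9, 170.1]
force: [-1.9, 0.5, -0.4]
opening: 0.0004
gripper_force: 1.3
```

Call:
carry_out --pt "-0.001 0 0.0003 0 0 0" --pt "-0.002 0 0.0007 0 0 0" --pt "-0.002 0 0.0007 0 0 0"

```text
clock: 19.42
tool_pos: [0.5118, -0.2539, 0.0812]
orientation: [180.0, 19.8, 170.1]
force: [-9.9, 4.4, 8.8]
opening: 0.0002
gripper_force: 5.3
```

Call:
carry_out --pt "0.004 0 -0.0015 0 0 0" --pt "0.015 0 -0.0055 0 0 0" --pt "0.035 0 -0.0127 0 0 0" --pt "0.06 0 -0.022 0 0 0" --pt "0.085 0 -0.031 0 0 0" --pt "0.085 0 -0.031 0 0 0"

```text
clock: 20.18
tool_pos: [0.4226, -0.2382, 0.0819]
orientation: [180.0, 20.0, 170.1]
force: [0.3, 0.1, 0.7]
opening: 0.0008
gripper_force: 0.0
```

```bash
python3 st.py; python3 plate.py s12
python3 - <<'E'
from h import *
np.set_printoptions(precision=1,suppress=True)
# predicted side pixels for plate seated, both faces
for y in (.0033,-.0067):
  for s,z in ((-.035,.152),(.035,.152),(-.035,.108),(.035,.108),(-.035,.066),(-.035,.042)): print(y,s,z,proj('side',slot(s,z,y)))
print('stop top',proj('side',slot(.035,.094,.0233)),proj('side',slot(.047,.094,.0233)))
im=cv2.imread('pics/s12.png');h=cv2.cvtColor(im,cv2.COLOR_BGR2HSV)
m=((h[...,0]>10)&(h[...,0]<32)&(h[...,1]>45)&(h[...,2]>60))
for r in range(164,204): print(r,''.join('#' if v else '.' for v in m[r,262:304]))
E
```

```text
20.18 loc [-0.132  -0.0019  0.0819] [179.9817  19.9709 170.0749] [  -4.8    2.2  -51.8    6.2  -16.2 -100.8] F [0.3 0.1 0.7] along 0.2 op 0.0008
[[273 173  21  15 162]
 [285 192   7   4  12]
 [319 185   3   2   4]]
[[271.1538 184.2308]
 [273.5769 172.1154]
 [293.7692 176.1538]
 [291.3461 188.2692]]
[271.2 184.2] [0.044  0.0033 0.1079]
[273.6 172.1] [0.0353 0.0033 0.1632]
[293.8 176.2] [-0.0336  0.0033  0.1619]
[291.3 188.3] [-0.0266  0.0033  0.107 ]
0.0033 -0.035 0.152 [294.1 178.5]
0.0033 0.035 0.152 [273.7 174.7]
0.0033 -0.035 0.108 [293.8 188.5]
0.0033 0.035 0.108 [273.7 184.7]
0.0033 -0.035 0.066 [293.5 197.7]
0.0033 -0.035 0.042 [293.3 202.8]
-0.0067 -0.035 0.152 [294.9 176.6]
-0.0067 0.035 0.152 [274.5 172.8]
-0.0067 -0.035 0.108 [294.5 186.6]
-0.0067 0.035 0.108 [274.5 182.8]
-0.0067 -0.035 0.066 [294.2 195.8]
-0.0067 -0.035 0.042 [294.  200.9]
stop top [272.1 191.6] [268.7 190.9]
164 ..........................................
165 ..........................................
166 ..........................................
167 ..........................................
168 .......
[... 980 characters left out ...]
............##.......#.......#............
190 ............##...............#............
191 ............###..............#............
192 ............##########.......#............
193 .............############..###............
194 ..................############............
195 .......................#######............
196 .............................##...........
197 ..........................................
198 ..........................................
199 ..........................................
200 ..........................................
201 ..........................................
202 ..........................................
203 ..........................................
```

```bash
python3 -c "
from plant import workorder
print(workorder.close_job())"
```

```text
the job is handed in; nothing more can be done
None
```

I handed the job in: the cream plate stands upright and foot-down in the holder slot, against the stop as far as the side camera and the push force show, with the gripper clear of it. It took about 20 s, the head wasn't bumped, and no verdict came back.

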